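# Put the paint droppers back in their colour racks

### The arm

A 6-joint arm with a two-finger parallel gripper is mounted at the origin on the work surface. World frame = base frame: x ahead of the robot, y to its left, z up, the work surface at z = 0. Lengths are in m, angles in degrees, forces in N, time in s.
With the tool pointing down it reaches from about 0.35 to 0.875 m from the base axis. Payload 4.2 kg.
Tool frame: the origin (TCP) lies midway between the tips of the shut fingers; the grasp point (between the pads) lies 19 mm behind it; z points along the fingers, y is the line along which they close (so a half turn about z gives the same grasp; the last joint's range is limited). The gripper opens to 87 mm and grips with 3 to 60 N. Pads are 19 mm wide; open, the fingers measure 117 mm over their backs; the gripper's body (75 mm by 190 mm) begins 51 mm behind the grasp point.
Start: joints at [88.213, 22.042, 0.453, 0, -68.411, -14.817], TCP at [0.179, 0.599, 0.223] pointing down, gripper open.
Joint ranges: [-179.83, 179.83], [-69.29, 118.12], [-61.27, 80.66], [-181.25, 117.63], [-171.15, -9.14], [-177.46, 177.46]. Speed limits (degrees/s): [159.86, 159.86, 180, 180, 180, 180].

### API

Orientations are given as a 3x3 rotation matrix whose columns are the frame's x, y, z axes.
In Python, from station import sense, capture, finish_job, silhouettes, landmark_of gives the robot as it stands.
- The arm moves only by the tool step_arm, never from a script. Its arguments are lists of equal length, an entry for each row: "linear": the shift along the tool's x, y, z in mm, a list of three; "delta_rot": the turn, a rotation vector about the tool's x, y, z in rad, a list of three; "grip": the finger opening in mm, from 0 to 87. A call has 1 to 10 rows; each row shifts and turns the commanded pose from where the row before left it, along the tool's axes as they then stand; what a row does not reach is not made up. A row lasts 1/8 s, in which the tool goes at most 62.5 mm and 10.7 degrees, less where a joint would pass 70% of its speed; a pose out of reach is approached as far as the arm can. A call with a gripper value outside its range is refused whole. The fingers move at their own pace and stop on an object; the grip force is fixed at half the most. Time passes only in rows, so rows that do not move let the fingers close. It gives the time, the measured TCP pose, the force, the opening and the grip force at its end, in the units of the state.
- sense(): the state, without advancing time (a new reading comes with each control period).
- capture(name): name is "scene" or "top" or "wrist"; returns a dict with "img" (480x640x3 uint8, red, green, blue), "fx", "fy", "cx", "cy" (pixels), "world_to_cam" (4x4, takes a point from world to camera coordinates); the wrist camera has in their place "mount" (4x4, takes a point from camera to tool coordinates, whose origin is the TCP and whose axes are the flange's). Camera axes: x right, y up, looking along -z (the intrinsics and any distortion apply to the point x, -y, -z); pixel columns grow to the right and rows downward; lengths in m; the calibration is good to about 2 mm. A picture is of the moment at which its call begins: read the wrist's pose just before it. There is no depth.
- finish_job(): hands the job in; it is judged then, once.
Trained networks look in the newest picture that a camera, given by its name, has taken for a name from the list of things; names that differ only in an ending like _2 or _b are one class to them, and where a whole thing is asked for, a point or a joint stands for the part that bears it (a point fixed in the world has none). Each returns a list of dicts, best first, with "score" (0 to 1); they miss things now and then, are a little off and sometimes report something else, mostly with a low value. They report only what shows in the picture. A call takes as long as a camera call. They do not tell look-alikes from the thing itself.
- silhouettes(camera, label): "mask" (480x640 bool, what is visible of it) and "point" ([column, row] in pixels, amid what is visible of it).
- landmark_of(camera, label): "point" ([column, row] in pixels: a listed point, or the origin of a listed thing).
The state is a dict: "time_s": time; "joints": joint angles; "joint_velocities": joint speeds; "effort": joint torques, N m; "tcp_pos": TCP position; "ee_rot": TCP orientation; "wrist_force": force on the tool from outside, world axes, zero at the start; "moment": the same for the moment, N m; "gripper_width": opening from 0.0 (shut) to 1.0 (fully open); "gripper_force": force on a finger pad.
Only numpy, scipy, OpenCV 4.12 (cv2) and the standard library are available. Lean on these libraries where they do the work, as an engineer would, in place of code of your own. Each camera call takes 0.05 s, during which the arm holds its last target. There are 200 camera calls.

### The job

Painting is done for now: put the four loose dropper bottles away, each standing upright in the empty place of the rack that holds its own colour family (red, yellow, green, blue). Keep the bottles upright all the while so that they do not leak, and do not shift the racks. The two squat screw-top jars are still in use: leave them where they stand.

Things in the scene. Friction and masses are not known exactly. Their poses are not given: they have to be found in the camera images.
- bottle_red: loose dropper bottle of bright red paint, standing on the bench: round body 25 mm in diameter and 50 mm tall with a narrow paper band, a red shoulder sloping in from 50 to 56 mm, then a narrow black tapered nozzle cap (14 mm wide at its foot) up to 80 mm; about 30 g. Origin: centre of its underside; z points up its axis; its yaw means nothing.
- bottle_yellow: loose dropper bottle of golden yellow paint, standing on the bench: round body 25 mm in diameter and 50 mm tall with a narrow paper band, a yellow shoulder sloping in from 50 to 56 mm, then a narrow black tapered nozzle cap (14 mm wide at its foot) up to 80 mm; about 30 g. Origin: centre of its underside; z points up its axis; its yaw means nothing.
- bottle_green: loose dropper bottle of dark mid-green paint, standing on the bench: round body 25 mm in diameter and 50 mm tall with a narrow paper band, a green shoulder sloping in from 50 to 56 mm, then a narrow black tapered nozzle cap (14 mm wide at its foot) up to 80 mm; about 30 g. Origin: centre of its underside; z points up its axis; its yaw means nothing.
- bottle_blue: loose dropper bottle of bright blue paint, standing on the bench: round body 25 mm in diameter and 50 mm tall with a narrow paper band, a blue shoulder sloping in from 50 to 56 mm, then a narrow black tapered nozzle cap (14 mm wide at its foot) up to 80 mm; about 30 g. Origin: centre of its underside; z points up its axis; its yaw means nothing.
- rack_red: white 4-place bottle tray, loose, 0.4 kg; floor 4 mm, lip 14 mm high and 3 mm thick, inside 43 mm (x) by 145 mm (y). Three fixed droppers (pale red, dark red and very dark red; tops at 84 mm) 34 mm apart along y, one place empty, ringed grey: one bottle on its -y side, two on +y. Origin: on the bench under the middle of the EMPTY place, z up. A bottle there has 9 mm play.
- rack_yellow: white 4-place bottle tray, loose, 0.4 kg; floor 4 mm, lip 14 mm high and 3 mm thick, inside 43 mm (x) by 145 mm (y). Three fixed droppers (pale yellow, bright yellow and dark ochre yellow; tops at 84 mm) 34 mm apart along y, one place empty, ringed grey: two bottles on its -y side, one on +y. Origin: on the bench under the middle of the EMPTY place, z up. A bottle there has 9 mm play.
- rack_green: white 4-place bottle tray, loose, 0.4 kg; floor 4 mm, lip 14 mm high and 3 mm thick, inside 43 mm (x) by 145 mm (y). Three fixed droppers (pale green, bright green and very dark green; tops at 84 mm) 34 mm apart along y, one place empty, ringed grey: two bottles on its -y side, one on +y. Origin: on the bench under the middle of the EMPTY place, z up. A bottle there has 9 mm play.
- rack_blue: white 4-place bottle tray, loose, 0.4 kg; floor 4 mm, lip 14 mm high and 3 mm thick, inside 43 mm (x) by 145 mm (y). Three fixed droppers (pale blue, dark blue and navy; tops at 84 mm) 34 mm apart along y, one place empty, ringed grey: one bottle on its -y side, two on +y. Origin: on the bench under the middle of the EMPTY place, z up. A bottle there has 9 mm play.
- jar_red: squat screw-top jar of red paint, 39 mm in diameter, 41 mm tall, with a wide ribbed lid of the same red and no nozzle; loose on the bench, about 60 g, still in use. Origin: centre of its underside, z up.
- jar_blue: squat screw-top jar of blue paint, 39 mm in diameter, 41 mm tall, with a wide ribbed lid of the same blue and no nozzle; loose on the bench, about 60 g, still in use. Origin: centre of its underside, z up.
There are look-alikes about, which are no part of the job. Leave any pink look-alike of the bottle_red alone. Leave any pink look-alike of the bottle_yellow alone.

How it is judged (in metres and radians):
At the end, for the whole second after the job is handed in: Each dropper stands on the floor of its own colour's rack, within 12 mm of the middle of the empty place along and across, upright within 0.12 rad, at rest; racks level within 0.05 rad and within 20 mm of their start; jars upright within 0.1 rad and within 25 mm of their start (x of bottle_red in the frame of rack_red between -0.012 and 0.012 m and y of bottle_red in the frame of rack_red between -0.012 and 0.012 m and z of bottle_red in the frame of rack_red between 0.001 and 0.008 m and angle between each of bottle_red, bottle_yellow, bottle_green, bottle_blue's own z axis and vertical below 0.12 rad and linear speed of each of bottle_red, bottle_yellow, bottle_green, bottle_blue below 0.02 m/s and distance of each of rack_red, rack_yellow, rack_green, rack_blue from where it was at the start of the episode below 0.02 m and angle between each of rack_red, rack_yellow, rack_green, rack_blue's own z axis and vertical below 0.05 rad and x of bottle_yellow in the frame of rack_yellow between -0.012 and 0.012 m and y of bottle_yellow in the frame of rack_yellow between -0.012 and 0.012 m and z of bottle_yellow in the frame of rack_yellow between 0.001 and 0.008 m and x of bottle_green in the frame of rack_green between -0.012 and 0.012 m and y of bottle_green in the frame of rack_green between -0.012 and 0.012 m and z of bottle_green in the frame of rack_green between 0.001 and 0.008 m and x of bottle_blue in the frame of rack_blue between -0.012 and 0.012 m and y of bottle_blue in the frame of rack_blue between -0.012 and 0.012 m and z of bottle_blue in the frame of rack_blue between 0.001 and 0.008 m and distance of each of jar_red, jar_blue from where it was at the start of the episode below 0.025 m and angle between each of jar_red, jar_blue's own z axis and vertical below 0.1 rad); the robot touches nothing.
It fails at once if a dropper bottle is tipped by more than 0.7 rad (angle between any of bottle_red, bottle_yellow, bottle_green, bottle_blue's own z axis and vertical above 0.7 rad).
It fails at once if a jar is moved more than 25 mm (distance of any of jar_red, jar_blue from where it was at the start of the episode above 0.025 m).
It fails at once if a rack is moved more than 20 mm (distance of any of rack_red, rack_yellow, rack_green, rack_blue from where it was at the start of the episode above 0.02 m).
It also fails if it takes over 104 s, if anything falls off the work surface, if the arm or the gripper's body presses on something with over 40 N, if the wrist force passes 120 N, or if a joint passes its speed limit or range.

## Working session

There is one attempt and no reset: what is moved stays moved. The work goes in short steps, Python scripts to look and compute and a tool call to move; the robot and the scene stay as the last step left them, time stands still between calls to the robot, and variables do not carry over. Pictures are saved under pics/ and viewed, at most 14 in all, crops included, and the job is handed in when it is done.

Besides the shell and the picture viewer there is one more tool, called after ">>>" in YAML: its name, and indented under it one key for each argument. step_arm: Moves the arm, as the interface text tells. Its arguments: {"type":"object","properties":{"linear":{"type":"array"},"delta_rot":{"type":"array"},"grip":{"type":"array"}},"required":["linear","delta_rot","grip"]}

```bash
mkdir -p pics; cat > h.py <<'E'
import numpy as np, cv2
from station import sense, capture, finish_job, silhouettes, landmark_of
def ray(c,uv,st=None):
    p=np.array([(uv[0]-c['cx'])/c['fx'],-(uv[1]-c['cy'])/c['fy'],-1.])
    if 'mount' in c:
        M=np.eye(4);M[:3,:3]=np.array(st['ee_rot']);M[:3,3]=st['tcp_pos'];T=M@np.array(c['mount'])
    else: T=np.linalg.inv(np.array(c['world_to_cam']))
    return T[:3,3],T[:3,:3]@p
def atz(c,uv,z,st=None):
    o,d=ray(c,uv,st);return o+d*(z-o[2])/d[2]
def save(c,n): cv2.imwrite('pics/'+n+'.png',c['img'][:,:,::-1])
E
python3 - <<'E'
from h import *
s=sense();print(s)
names=['bottle_red','bottle_yellow','bottle_green','bottle_blue','rack_red','rack_yellow','rack_green','rack_blue','jar_red','jar_blue']
for cam in ['top','scene']:
    c=capture(cam);save(c,cam+'0');print(cam,{k:np.round(v,3).tolist() if k!='img' else 0 for k,v in c.items() })
    for n in names:
        print(n,[(np.round(d['point']).tolist(),round(d['score'],2),np.round(atz(c,d['point'],0),3).tolist()) for d in landmark_of(cam,n)[:4]])
E
```

```text
{'time_s': 0.0, 'joints': array([ 8.82135608e+01,  2.20913763e+01,  3.80110506e-01, -3.02520207e-02,
       -6.84123874e+01, -1.48151098e+01]), 'joint_velocities': array([ 0.00086729, -0.0577491 ,  0.01857473,  0.07849779, -0.12180956,
       -0.05548583]), 'effort': array([ 4.68481103e-04, -3.90662456e+01,  1.87407911e+01,  4.21992257e+00,
        1.10657982e-02, -1.88751264e-04]), 'tcp_pos': array([0.17838976, 0.59836483, 0.22145213]), 'ee_rot': array([[ 9.58259199e-01, -2.85900326e-01, -5.58000136e-04],
       [-2.85900860e-01, -9.58256809e-01, -2.14175243e-03],
       [ 7.76202885e-05,  2.21188669e-03, -9.99997551e-01]]), 'wrist_force': array([-0.36032953,  0.0215026 , -0.20695085]), 'moment': array([-0.02759304,  0.02116109, -0.04056045]), 'gripper_force': 0.0, 'gripper_width': 1.0001347781888839}
top {'img': 0, 'fx': 528.311, 'fy': 528.311, 'cx': 327.343, 'cy': 236.383, 'world_to_cam': [[0.025, -0.999, 0.038, -0.03], [0.997, 0.028, 0.069, -0.564], [-0.07, 0.036, 0.997, -0.86], [0.0, 0.0, 0.0, 1.0]]}
bottle_red [([461.0, 301.0], 0.87, [0.461, -0.247, 0.0])]
bottle_yellow [([234.
[... 1024 characters left out ...]
, 0.0]), ([333.0, 239.0], 0.3, [0.481, 0.05, 0.0])]
bottle_yellow [([416.0, 242.0], 0.61, [0.524, 0.196, 0.0]), ([378.0, 226.0], 0.6, [0.456, 0.146, 0.0])]
bottle_green [([432.0, 221.0], 0.74, [0.461, 0.255, 0.0])]
bottle_blue [([119.0, 309.0], 0.69, [0.597, -0.311, 0.0]), ([336.0, 238.0], 0.67, [0.478, 0.056, 0.0])]
rack_red [([250.0, 297.0], 0.86, [0.612, -0.114, 0.0]), ([117.0, 311.0], 0.46, [0.6, -0.313, -0.0])]
rack_yellow [([118.0, 311.0], 0.93, [0.6, -0.312, 0.0])]
rack_green [([495.0, 256.0], 0.81, [0.592, 0.316, 0.0])]
rack_blue [([380.0, 281.0], 0.97, [0.617, 0.096, 0.0])]
jar_red [([271.0, 235.0], 0.93, [0.443, -0.061, 0.0])]
jar_blue [([220.0, 248.0], 0.85, [0.465, -0.156, 0.0])]
```

View pics/top0.png

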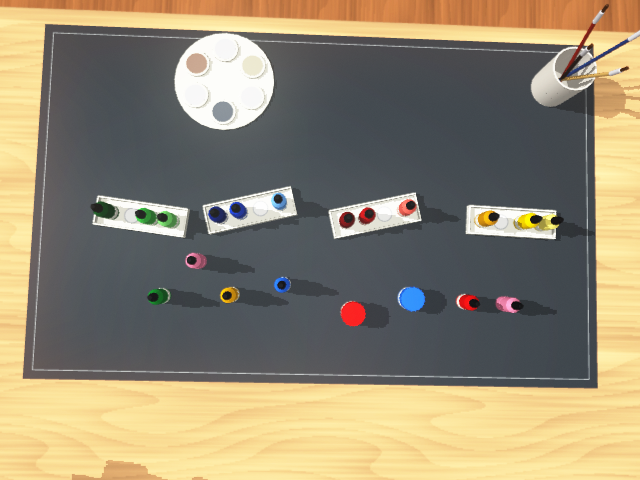

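View pics/scene0.png

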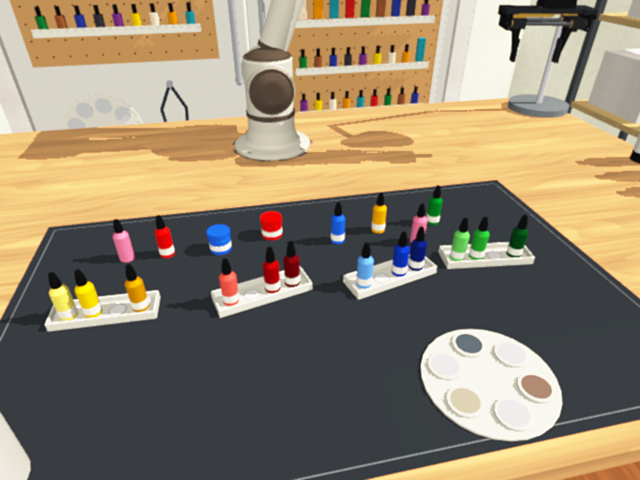

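Top: loose green at (158,296), yellow (230,295), blue (282,285), red (467,302). Pink decoys are at (195,260) and (508,304), jars at (353,314) and (411,299). The racks run roughly along world y, with red and blue turned about 12°. Next I refine the positions with silhouette fits over both views.

```bash
cat > fit.py <<'E'
from h import *
from scipy.optimize import least_squares
a=np.linspace(0,2*np.pi,48,endpoint=False)
PTS=np.array([[r*np.cos(t),r*np.sin(t),z] for r,z in [(.0125,0),(.0125,.05),(.007,.056),(.004,.08)] for t in a])
def proj(c,P):
    W=np.array(c['world_to_cam']);q=P@W[:3,:3].T+W[:3,3]
    return np.c_[c['cx']+c['fx']*q[:,0]/-q[:,2],c['cy']-c['fy']*q[:,1]/-q[:,2]]
def bb(p): return np.r_[p.min(0),p.max(0)]
g={'bottle_red':(.465,-.248),'bottle_yellow':(.46,.142),'bottle_green':(.46,.255),'bottle_blue':(.481,.057)}
racks={'rack_red':(-1,.61,-.113),'rack_yellow':(1,.599,-.311),'rack_green':(1,.591,.312),'rack_blue':(-1,.615,.097)}
if __name__=='__main__':
    cs={k:capture(k) for k in('top','scene')}
    for n,p0 in g.items():
        ob=[]
        for k,c in cs.items():
            e=bb(proj(c,PTS+np.r_[p0,0]));ec=(e[:2]+e[2:])/2
            for d in silhouettes(k,n):
                ys,xs=np.nonzero(d['mask']);m=np.r_[xs.min(),ys.min(),xs.max()+1,ys.max()+1.]
                if np.linalg.norm((m[:2]+m[2:])/2-ec)<12: ob.append((k,m));break
        f=lambda p:np.concatenate([bb(proj(cs[k],PTS+np.r_[p,0]))-m for k,m in ob])
        r=least_squares(f,p0,loss='soft_l1');print(n,[k for k,_ in ob],r.x.round(4),f(r.x).round(1))
    for n,(sg,x,y) in racks.items():
        for k,c in cs.items():
            hsv=cv2.cvtColor(c['img'],cv2.COLOR_RGB2HSV);w=((hsv[...,1]<60)&(hsv[...,2]>130)).astype(np.uint8)
            best=silhouettes(k,n);
            u=proj(c,np.array([[x,y,.01]]))[0]
            best=[d for d in best if np.linalg.norm(np.array(d['point'])-u)<45]
            if not best: print(n,k,'none');continue
            mm=cv2.dilate(best[0]['mask'].astype(np.uint8),np.ones((5,5)))&w
            nn,lab,st,_=cv2.connectedComponentsWithStats(mm)
            ys,xs=np.nonzero(mm);P=np.array([atz(c,(i+.5,j+.5),.014)[:2] for i,j in zip(xs,ys)],np.float32)
            (cx,cy),(aw,ah),an=cv2.minAreaRect(P*1000)
            B=cv2.boxPoints(((cx,cy),(aw,ah),an));e=max((B[1]-B[0],B[2]-B[1]),key=np.linalg.norm);e=e/np.linalg.norm(e)*np.sign(e[1])
            yaw=np.degrees(np.arctan2(-e[0],e[1]));o=np.array([cx,cy])+sg*17*e
            print(n,k,'size',round(aw),round(ah),'yaw',yaw.round(1),'origin',o.round(1))
E
python3 fit.py
```

```text
bottle_red ['top', 'scene'] [ 0.4621 -0.2493] [-0.7 -1.7  0.2  0.1 -1.3 -1.8  0.3 -0.8]
bottle_yellow ['top', 'scene'] [0.4654 0.1415] [ 0.1 -0.1 -0.  -0.6 -0.2 -3.2  0.1 -0.6]
bottle_green ['top', 'scene'] [0.4605 0.2553] [-0.9 -0.9  0.5 -0.1 -0.9 -1.4  0.1 -0.7]
bottle_blue ['top', 'scene'] [0.4832 0.0568] [ 0.  -0.5 -0.3 -0.6  0.1 -1.7 -0.6 -2. ]
rack_red top size 50 153 yaw 13.3 origin [ 606.5 -111.1]
rack_red scene size 65 153 yaw 13.1 origin [ 618.4 -110.1]
rack_yellow top size 156 50 yaw -1.9 origin [ 598.9 -310.9]
rack_yellow scene size 156 65 yaw -2.0 origin [ 610.7 -308.9]
rack_green top size 154 50 yaw -6.7 origin [591.5 312.3]
rack_green scene size 159 67 yaw -6.8 origin [604.5 307.7]
rack_blue top size 51 152 yaw 14.4 origin [609.6  99.5]
rack_blue scene size 63 159 yaw 13.4 origin [622.4  97.1]
```

>>> step_arm:
  linear:
    - [0,0,0]
    - [0,0,0]
    - [0,0,0]
    - [0,0,0]
    - [0,0,0]
    - [0,0,0]
    - [0,0,0]
    - [0,0,0]
    - [0,0,0]
    - [0,0,0]
  delta_rot:
    - [0,0,0.175]
    - [0,0,0.175]
    - [0,0,0.175]
    - [0,0,0.175]
    - [0,0,0.175]
    - [0,0,0.175]
    - [0,0,0.175]
    - [0,0,0.175]
    - [0,0,0]
    - [0,0,0]
  grip: [60,60,60,60,60,60,60,60,60,60]

```text
time_s: 3.25
tcp_pos: [0.1786, 0.5989, 0.2226]
ee_rot: [[-0.116, -0.993, 0.0], [-0.993, 0.116, -0.0], [0.0, -0.0, -1.0]]
wrist_force: [0.7, 0.1, 0.5]
gripper_width: 0.694
gripper_force: 0.0
```

```bash
cat > d.py <<'E'
from h import *
import sys
# usage: d.py x y z [x y z yaw_after] : delta in tool axes (mm) from the measured pose
s=sense();R=np.array(s['ee_rot']);p=np.array(s['tcp_pos']);v=list(map(float,sys.argv[1:]))
yaw=np.degrees(np.arctan2(R[1,0],R[0,0]));print('t',round(s['time_s'],2),'tcp',p.round(4),'yaw',yaw.round(2),'tilt x,y',R[:2,2].round(4),'F',s['wrist_force'].round(1),'w',round(s['gripper_width']*87,1),'gf',round(s['gripper_force'],1))
for i in range(0,len(v),3):
    q=np.array(v[i:i+3]);print('delta',(R.T@(q-p)*1000).round(1));p=q
E
python3 d.py .4605 .2553 .13 .4605 .2553 .018  .4605 .2553 .15 .5915 .312 .15 .5915 .312 .022
```

```text
t 3.25 tcp [0.1786 0.5989 0.2226] yaw -96.68 tilt x,y [ 0. -0.] F [0.7 0.1 0.5] w 60.4 gf 0.0
delta [ 308.5 -320.    92.6]
delta [ -0.   0. 112.]
delta [   0.   -0. -132.]
delta [ -71.5 -123.5    0. ]
delta [ -0.   0. 128.]
```

>>> step_arm:
  linear:
    - [34.3,-35.6,10.3]
    - [34.3,-35.6,10.3]
    - [34.3,-35.6,10.3]
    - [34.3,-35.6,10.3]
    - [34.3,-35.6,10.3]
    - [34.3,-35.6,10.3]
    - [34.3,-35.6,10.3]
    - [34.3,-35.6,10.3]
    - [34.1,-35.2,10.2]
    - [0,0,0]
  delta_rot:
    - [0,0,0]
    - [0,0,0]
    - [0,0,0]
    - [0,0,0]
    - [0,0,0]
    - [0,0,0]
    - [0,0,0]
    - [0,0,0]
    - [0,0,0]
    - [0,0,0]
  grip: [60,60,60,60,60,60,60,60,60,60]

```text
time_s: 4.5
tcp_pos: [0.4606, 0.2519, 0.1291]
ee_rot: [[-0.122, -0.993, -0.001], [-0.993, 0.122, -0.001], [0.002, 0.001, -1.0]]
wrist_force: [0.3, 0.4, -0.0]
gripper_width: 0.695
gripper_force: 0.0
```

```bash
python3 d.py .4605 .2553 .018; python3 - <<'E'
from h import *
s=sense();c=capture('wrist');save(c,'w0')
for n in ['bottle_green','rack_green']:
    for d in landmark_of('wrist',n): print(n,d['score'],d['point'],atz(c,d['point'],0,s).round(4))
for d in silhouettes('wrist','bottle_green'):
    ys,xs=np.nonzero(d['mask']);print(d['score'],xs.min(),xs.max(),ys.min(),ys.max())
E
```

```text
t 4.5 tcp [0.4606 0.2519 0.1291] yaw -96.99 tilt x,y [-0.0014 -0.0015] F [ 0.3  0.4 -0. ] w 60.4 gf 0.0
delta [ -3.5   0.4 111.1]
bottle_green 0.81 [319.5, 228.3] [0.4586 0.2576 0.    ]
bottle_green 0.3 [293.3, 78.6] [0.4637 0.1459 0.    ]
rack_green 0.56 [174.7, 313.1] [0.59   0.3175 0.    ]
0.68 266 309 48 95
0.67 0 166 0 179
0.6 301 336 215 274
```

View pics/w0.png

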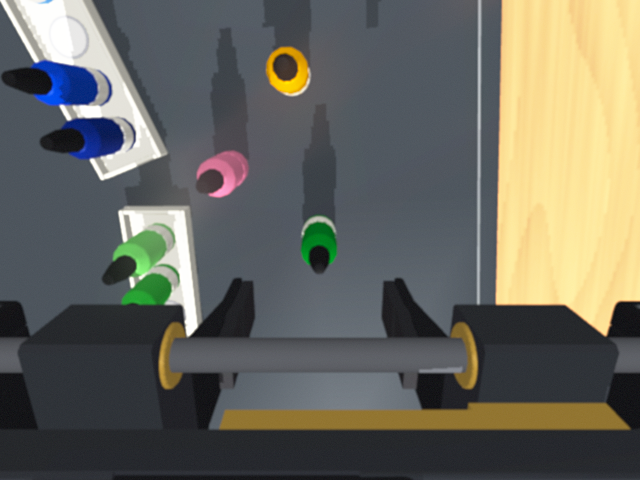

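The green bottle sits at (319,243), centred between the open fingers, so I descend and grip.

>>> step_arm:
  linear:
    - [-2.5,0,20]
    - [0,0,30]
    - [0,0,30]
    - [0,0,20]
    - [0,0,11]
    - [0,0,0]
    - [0,0,0]
    - [0,0,0]
    - [0,0,0]
    - [0,0,0]
  delta_rot:
    - [0,0,0]
    - [0,0,0]
    - [0,0,0]
    - [0,0,0]
    - [0,0,0]
    - [0,0,0]
    - [0,0,0]
    - [0,0,0]
    - [0,0,0]
    - [0,0,0]
  grip: [60,60,60,60,60,60,60,10,10,10]

```text
time_s: 5.95
tcp_pos: [0.4601, 0.2571, 0.0193]
ee_rot: [[-0.119, -0.993, 0.0], [-0.993, 0.119, 0.0], [-0.0, -0.0, -1.0]]
wrist_force: [-1.0, 0.7, -0.9]
gripper_width: 0.435
gripper_force: 0.0
```

>>> step_arm:
  linear:
    - [0,0,0]
    - [0,0,0]
    - [0,0,0]
    - [0,0,-10]
    - [0,0,-30]
    - [0,0,-35]
    - [0,0,-35]
    - [0,0,-20]
    - [0,0,0]
    - [0,0,0]
  delta_rot:
    - [0,0,0]
    - [0,0,0]
    - [0,0,0]
    - [0,0,0]
    - [0,0,0]
    - [0,0,0]
    - [0,0,0]
    - [0,0,0]
    - [0,0,0]
    - [0,0,0]
  grip: [10,10,10,10,10,10,10,10,10,10]

```text
time_s: 7.2
tcp_pos: [0.4593, 0.2566, 0.1482]
ee_rot: [[-0.119, -0.993, -0.001], [-0.993, 0.119, -0.001], [0.001, 0.001, -1.0]]
wrist_force: [-0.5, -0.4, -0.9]
gripper_width: 0.278
gripper_force: 30.0
```

```bash
python3 d.py .5915 .312 .15 .5915 .312 .022
```

```text
t 7.2 tcp [0.4593 0.2566 0.1482] yaw -96.84 tilt x,y [-0.0014 -0.0008] F [-0.5 -0.4 -0.9] w 24.2 gf 30.0
delta [ -70.7 -124.6   -2.1]
delta [-1.00e-01 -2.00e-01  1.28e+02]
```

>>> step_arm:
  linear:
    - [-14,-25,0]
    - [-14,-25,0]
    - [-14,-25,0]
    - [-14,-25,0]
    - [-14.5,-24.5,0]
    - [0,0,0]
    - [0,0,0]
    - [0,0,20]
    - [0,0,30]
    - [0,0,30]
  delta_rot:
    - [0,0,0]
    - [0,0,0]
    - [0,0,0]
    - [0,0,0]
    - [0,0,0]
    - [0,0,0]
    - [0,0,0]
    - [0,0,0]
    - [0,0,0]
    - [0,0,0]
  grip: [10,10,10,10,10,10,10,10,10,10]

```text
time_s: 8.45
tcp_pos: [0.591, 0.312, 0.0683]
ee_rot: [[-0.118, -0.993, -0.0], [-0.993, 0.118, -0.0], [0.0, 0.0, -1.0]]
wrist_force: [-0.6, -0.1, 0.5]
gripper_width: 0.282
gripper_force: 30.0
```

>>> step_arm:
  linear:
    - [0,0,0]
    - [0,0,0]
  delta_rot:
    - [0,0,0]
    - [0,0,0]
  grip: [10,10]

```text
time_s: 8.7
tcp_pos: [0.5923, 0.3126, 0.0703]
ee_rot: [[-0.118, -0.993, 0.002], [-0.993, 0.118, 0.001], [-0.001, -0.002, -1.0]]
wrist_force: [-0.2, 0.3, 0.4]
gripper_width: 0.277
gripper_force: 30.0
```

```bash
python3 d.py .5915 .312 .0235; python3 - <<'E'
from h import *
a=[]
for k in ('wrist','scene'):
    c=capture(k)
    im=c['img'] if k=='wrist' else cv2.resize(c['img'][160:300,400:600],None,fx=3.2,fy=3.2)
    cv2.imwrite(f'pics/g_{k}.png',im[:,:,::-1]);a.append(cv2.resize(im,(400,300)))
cv2.imwrite('pics/g2.png',np.hstack(a)[:,:,::-1])
E
```

```text
t 8.7 tcp [0.5923 0.3126 0.0703] yaw -96.78 tilt x,y [0.0016 0.0007] F [-0.2  0.3  0.4] w 24.1 gf 30.0
delta [ 0.8  0.8 46.8]
```

View pics/g2.png

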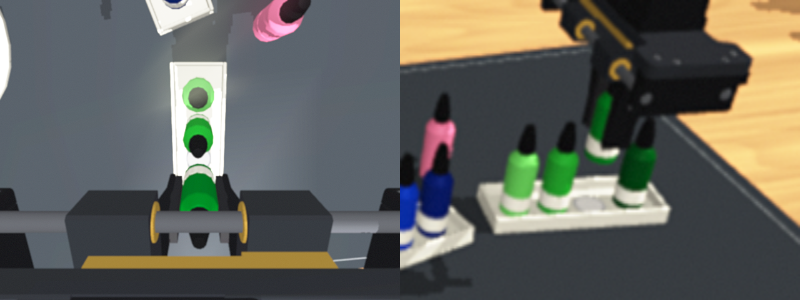

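The gripped bottle hangs in line with the rack, directly above the grey ring at crop position (588,203). I lower it and release.

>>> step_arm:
  linear:
    - [0.5,0.5,20]
    - [0,0,15]
    - [0,0,8]
    - [0,0,3]
    - [0,0,0]
    - [0,0,0]
    - [0,0,0]
  delta_rot:
    - [0,0,0]
    - [0,0,0]
    - [0,0,0]
    - [0,0,0]
    - [0,0,0]
    - [0,0,0]
    - [0,0,0]
  grip: [10,10,10,10,10,10,10]

```text
time_s: 9.68
tcp_pos: [0.5916, 0.312, 0.0232]
ee_rot: [[-0.119, -0.993, 0.001], [-0.993, 0.119, 0.0], [-0.0, -0.0, -1.0]]
wrist_force: [0.1, -0.8, 0.3]
gripper_width: 0.28
gripper_force: 30.0
```

```bash
python3 d.py .5915 .312 .0235
```

```text
t 9.68 tcp [0.5916 0.312  0.0232] yaw -96.82 tilt x,y [0.0005 0.0004] F [ 0.1 -0.8  0.3] w 24.3 gf 30.0
delta [ 0.   0.1 -0.3]
```

>>> step_arm:
  linear:
    - [0,0,0]
    - [0,0,0]
    - [0,0,0]
    - [0,0,-10]
    - [0,0,-25]
    - [0,0,-35]
    - [0,0,-35]
    - [0,0,-15]
    - [0,0,0]
    - [0,0,0]
  delta_rot:
    - [0,0,0]
    - [0,0,0]
    - [0,0,0]
    - [0,0,0]
    - [0,0,0]
    - [0,0,0]
    - [0,0,0]
    - [0,0,0]
    - [0,0,0]
    - [0,0,0]
  grip: [45,45,45,45,45,45,45,45,45,45]

```text
time_s: 10.92
tcp_pos: [0.5905, 0.3113, 0.1412]
ee_rot: [[-0.119, -0.993, -0.003], [-0.993, 0.119, -0.002], [0.002, 0.003, -1.0]]
wrist_force: [-0.3, 0.1, 0.2]
gripper_width: 0.519
gripper_force: 0.0
```

>>> step_arm:
  linear:
    - [0,0,0]
    - [0,0,0]
    - [0,0,0]
  delta_rot:
    - [0,0,-0.175]
    - [0,0,-0.175]
    - [0,0,0]
  grip: [50,50,50]

```text
time_s: 11.3
tcp_pos: [0.5907, 0.3114, 0.1411]
ee_rot: [[0.227, -0.974, -0.003], [-0.974, -0.227, -0.002], [0.001, 0.003, -1.0]]
wrist_force: [0.3, -1.1, -0.5]
gripper_width: 0.569
gripper_force: 0.0
```

```bash
python3 d.py .4832 .0568 .135 .4832 .0568 .018 .4832 .0568 .15 .6105 .0985 .15
```

```text
t 11.3 tcp [0.5907 0.3114 0.1411] yaw -76.89 tilt x,y [-0.0027 -0.002 ] F [ 0.3 -1.1 -0.5] w 49.5 gf 0.0
delta [223.6 162.5   6.9]
delta [ -0.2  -0.4 117. ]
delta [   0.2    0.4 -132. ]
delta [ -11.7 -133.4   -0.4]
```

>>> step_arm:
  linear:
    - [37.3,27.1,0]
    - [37.3,27.1,0]
    - [37.3,27.1,0]
    - [37.3,27.1,0]
    - [37.3,27.1,0]
    - [37.1,27.0,0]
    - [0,0,5]
    - [0,0,0]
    - [0,0,0]
  delta_rot:
    - [0,0,0]
    - [0,0,0]
    - [0,0,0]
    - [0,0,0]
    - [0,0,0]
    - [0,0,0]
    - [0,0,0]
    - [0,0,0]
    - [0,0,0]
  grip: [60,60,60,60,60,60,60,60,60]

```text
time_s: 12.42
tcp_pos: [0.485, 0.0577, 0.1378]
ee_rot: [[0.229, -0.973, -0.0], [-0.973, -0.229, -0.0], [0.0, 0.0, -1.0]]
wrist_force: [0.3, -0.4, -0.6]
gripper_width: 0.691
gripper_force: 0.0
```

```bash
python3 d.py .4832 .0568 .018; python3 - <<'E'
from h import *
from fit import *
c=capture('top')
for n in ['rack_green','bottle_green']:
    print([(d['point'],round(d['score'],2),atz(c,d['point'],.004).round(3)) for d in landmark_of('top',n)])
cv2.imwrite('pics/g3.png',cv2.resize(c['img'][180:320,70:270],None,fx=3,fy=3)[:,:,::-1])
E
```

```text
t 12.43 tcp [0.485  0.0577 0.1378] yaw -76.77 tilt x,y [-0.     -0.0001] F [ 0.3 -0.4 -0.6] w 60.1 gf 0.0
delta [  0.5   1.9 119.8]
[([134.4, 217.4], 0.72, array([0.588, 0.309, 0.004]))]
[([132.4, 215.9], 0.69, array([0.591, 0.313, 0.004]))]
```

View pics/g3.png

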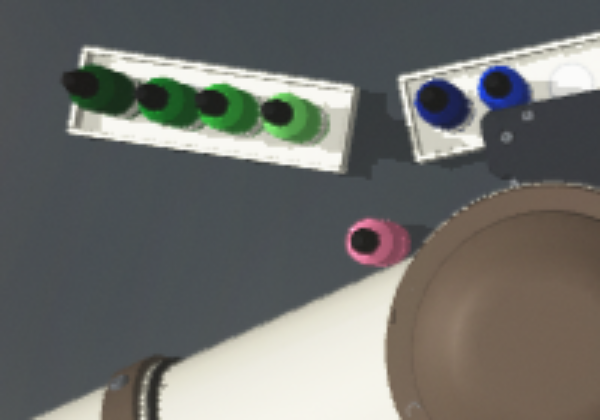

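The green bottle stands upright in the empty place, evenly spaced at crop position (165,100). Blue is next.

>>> step_arm:
  linear:
    - [0.5,1.0,20]
    - [0,0,30]
    - [0,0,30]
    - [0,0,25]
    - [0,0,14]
    - [0,0,0]
    - [0,0,0]
    - [0,0,0]
    - [0,0,0]
    - [0,0,0]
  delta_rot:
    - [0,0,0]
    - [0,0,0]
    - [0,0,0]
    - [0,0,0]
    - [0,0,0]
    - [0,0,0]
    - [0,0,0]
    - [0,0,0]
    - [0,0,0]
    - [0,0,0]
  grip: [60,60,60,60,60,60,60,10,10,10]

```text
time_s: 13.82
tcp_pos: [0.4837, 0.0563, 0.0193]
ee_rot: [[0.229, -0.973, 0.001], [-0.973, -0.229, 0.0], [-0.0, -0.001, -1.0]]
wrist_force: [-0.3, 0.4, -0.1]
gripper_width: 0.433
gripper_force: 0.0
```

>>> step_arm:
  linear:
    - [0,0,0]
    - [0,0,0]
    - [0,0,0]
    - [0,0,-10]
    - [0,0,-30]
    - [0,0,-35]
    - [0,0,-35]
    - [0,0,-20]
    - [0,0,0]
    - [0,0,0]
  delta_rot:
    - [0,0,0]
    - [0,0,0]
    - [0,0,0]
    - [0,0,0]
    - [0,0,0]
    - [0,0,0]
    - [0,0,0]
    - [0,0,0]
    - [0,0,0]
    - [0,0,0]
  grip: [10,10,10,10,10,10,10,10,10,10]

```text
time_s: 15.08
tcp_pos: [0.4828, 0.0561, 0.1482]
ee_rot: [[0.229, -0.974, -0.002], [-0.974, -0.229, -0.0], [-0.0, 0.002, -1.0]]
wrist_force: [0.3, -0.1, -0.9]
gripper_width: 0.277
gripper_force: 30.0
```

```bash
python3 d.py .6105 .0985 .15 .6105 .0985 .0235
```

```text
t 15.07 tcp [0.4828 0.0561 0.1482] yaw -76.78 tilt x,y [-0.0016 -0.0003] F [ 0.3 -0.1 -0.9] w 24.1 gf 30.0
delta [ -12.1 -134.1   -2. ]
delta [  0.   -0.2 126.5]
```

>>> step_arm:
  linear:
    - [-2.4,-26.8,0]
    - [-2.4,-26.8,0]
    - [-2.4,-26.8,0]
    - [-2.4,-26.8,0]
    - [-2.4,-26.8,0]
    - [0,0,0]
    - [0,0,0]
    - [0,0,20]
    - [0,0,30]
    - [0,0,30]
  delta_rot:
    - [0,0,0]
    - [0,0,0]
    - [0,0,0]
    - [0,0,0]
    - [0,0,0]
    - [0,0,0]
    - [0,0,0]
    - [0,0,0]
    - [0,0,0]
    - [0,0,0]
  grip: [10,10,10,10,10,10,10,10,10,10]

```text
time_s: 16.32
tcp_pos: [0.6102, 0.0983, 0.0683]
ee_rot: [[0.229, -0.973, -0.0], [-0.973, -0.229, 0.0], [-0.0, 0.0, -1.0]]
wrist_force: [0.3, 0.4, -0.8]
gripper_width: 0.276
gripper_force: 30.0
```

>>> step_arm:
  linear:
    - [0,0,0]
    - [0,0,0]
  delta_rot:
    - [0,0,-0.01]
    - [0,0,0]
  grip: [10,10]

```text
time_s: 16.58
tcp_pos: [0.6117, 0.0987, 0.0702]
ee_rot: [[0.239, -0.971, 0.002], [-0.971, -0.239, 0.0], [0.0, -0.002, -1.0]]
wrist_force: [-0.1, 0.6, 0.8]
gripper_width: 0.281
gripper_force: 30.0
```

```bash
python3 d.py .6105 .0985 .0235; cat > look.py <<'E'
from h import *
import sys
x0,y0=map(int,sys.argv[2:4]);a=[]
for k in ('wrist','scene'):
    c=capture(k); im=c['img'] if k=='wrist' else c['img'][y0:y0+150,x0:x0+200]
    a.append(cv2.resize(im,(400,300)))
cv2.imwrite(f'pics/{sys.argv[1]}.png',np.hstack(a)[:,:,::-1])
E
python3 look.py b1 310 170
```

```text
t 16.57 tcp [0.6117 0.0987 0.0702] yaw -76.16 tilt x,y [0.0016 0.0001] F [-0.1  0.6  0.8] w 24.4 gf 30.0
delta [-0.1  1.3 46.7]
```

View pics/b1.png

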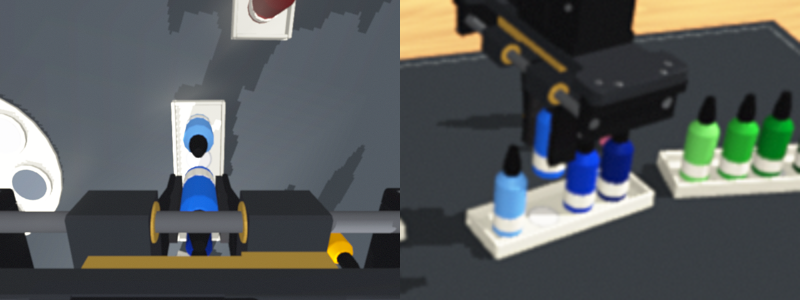

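The blue bottle is over the ring at crop position (543,215) and in line with the rack. I lower it, release and retreat.

>>> step_arm:
  linear:
    - [0,0.7,20]
    - [0,0,15]
    - [0,0,8]
    - [0,0,3]
    - [0,0,0]
    - [0,0,0]
    - [0,0,0]
  delta_rot:
    - [0,0,0]
    - [0,0,0]
    - [0,0,0]
    - [0,0,0]
    - [0,0,0]
    - [0,0,0]
    - [0,0,0]
  grip: [10,10,10,10,10,10,10]

```text
time_s: 17.55
tcp_pos: [0.6108, 0.0985, 0.0232]
ee_rot: [[0.239, -0.971, 0.001], [-0.971, -0.239, 0.0], [-0.0, -0.001, -1.0]]
wrist_force: [0.3, 0.1, 0.3]
gripper_width: 0.279
gripper_force: 30.0
```

>>> step_arm:
  linear:
    - [0,0,0]
    - [0,0,0]
    - [0,0,0]
    - [0,0,-10]
    - [0,0,-25]
    - [0,0,-35]
    - [0,0,-35]
    - [0,0,-15]
    - [0,0,0]
    - [0,0,0]
  delta_rot:
    - [0,0,0]
    - [0,0,0]
    - [0,0,0]
    - [0,0,0]
    - [0,0,0]
    - [0,0,0]
    - [0,0,0]
    - [0,0,0]
    - [0,0,0]
    - [0,0,0]
  grip: [45,45,45,45,45,45,45,45,45,45]

```text
time_s: 18.8
tcp_pos: [0.6096, 0.0982, 0.1414]
ee_rot: [[0.238, -0.971, -0.003], [-0.971, -0.238, -0.001], [-0.0, 0.003, -1.0]]
wrist_force: [-0.2, -1.2, -0.4]
gripper_width: 0.518
gripper_force: 0.0
```

>>> step_arm:
  linear:
    - [0,0,0]
    - [0,0,0]
    - [0,0,0]
  delta_rot:
    - [0,0,0.14]
    - [0,0,0.135]
    - [0,0,0]
  grip: [50,50,50]

```text
time_s: 19.18
tcp_pos: [0.6098, 0.0982, 0.1412]
ee_rot: [[-0.033, -0.999, -0.003], [-0.999, 0.033, -0.001], [0.001, 0.003, -1.0]]
wrist_force: [0.3, -0.5, -0.2]
gripper_width: 0.574
gripper_force: 0.0
```

```bash
python3 d.py .4654 .1415 .138 
```

```text
t 19.18 tcp [0.6098 0.0982 0.1412] yaw -91.87 tilt x,y [-0.003  -0.0011] F [ 0.3 -0.5 -0.2] w 50.0 gf 0.0
delta [-38.6 145.7   3.6]
```

>>> step_arm:
  linear:
    - [-9.7,36.4,0]
    - [-9.7,36.4,0]
    - [-9.7,36.4,0]
    - [-9.6,36.3,0]
    - [0,0,3]
    - [0,0,0]
    - [0,0,0]
  delta_rot:
    - [0,0,0]
    - [0,0,0]
    - [0,0,0]
    - [0,0,0]
    - [0,0,0]
    - [0,0,0]
    - [0,0,0]
  grip: [60,60,60,60,60,60,60]

```text
time_s: 20.05
tcp_pos: [0.4672, 0.142, 0.1397]
ee_rot: [[-0.034, -0.999, -0.0], [-0.999, 0.034, -0.0], [0.0, 0.0, -1.0]]
wrist_force: [0.4, 0.3, 0.3]
gripper_width: 0.688
gripper_force: 0.0
```

```bash
python3 d.py .4654 .1415 .018;  python3 look.py b2 310 170
```

```text
t 20.05 tcp [0.4672 0.142  0.1397] yaw -91.95 tilt x,y [-0.0001 -0.0003] F [0.4 0.3 0.3] w 59.9 gf 0.0
delta [  0.6   1.8 121.7]
```

View pics/b2.png

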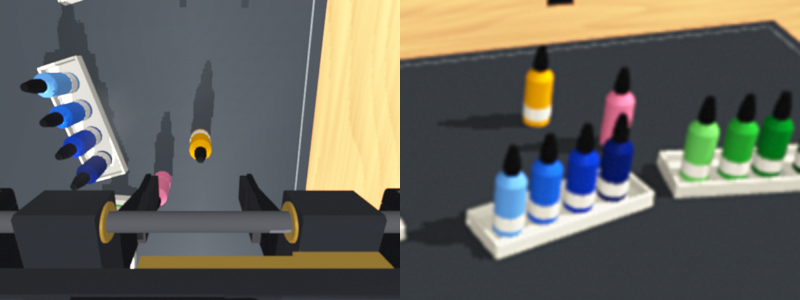

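Blue stands in its rack, and the yellow bottle at (201,145) is centred between the fingers. The pink decoy stays clear of the finger, so I grasp yellow.

>>> step_arm:
  linear:
    - [0.5,1.0,20]
    - [0,0,30]
    - [0,0,30]
    - [0,0,26]
    - [0,0,14]
    - [0,0,0]
    - [0,0,0]
    - [0,0,0]
    - [0,0,0]
    - [0,0,0]
  delta_rot:
    - [0,0,0]
    - [0,0,0]
    - [0,0,0]
    - [0,0,0]
    - [0,0,0]
    - [0,0,0]
    - [0,0,0]
    - [0,0,0]
    - [0,0,0]
    - [0,0,0]
  grip: [60,60,60,60,60,60,60,10,10,10]

```text
time_s: 21.4
tcp_pos: [0.4656, 0.1418, 0.0203]
ee_rot: [[-0.034, -0.999, 0.001], [-0.999, 0.034, 0.0], [-0.001, -0.001, -1.0]]
wrist_force: [-0.0, -0.2, -0.2]
gripper_width: 0.435
gripper_force: 0.0
```

>>> step_arm:
  linear:
    - [0,0,0]
    - [0,0,0]
    - [0,0,0]
    - [0,0,-10]
    - [0,0,-30]
    - [0,0,-35]
    - [0,0,-35]
    - [0,0,-20]
    - [0,0,0]
    - [0,0,0]
  delta_rot:
    - [0,0,0]
    - [0,0,0]
    - [0,0,0]
    - [0,0,0]
    - [0,0,0]
    - [0,0,0]
    - [0,0,0]
    - [0,0,0]
    - [0,0,0]
    - [0,0,0]
  grip: [10,10,10,10,10,10,10,10,10,10]

```text
time_s: 22.65
tcp_pos: [0.4647, 0.1413, 0.1492]
ee_rot: [[-0.034, -0.999, -0.002], [-0.999, 0.034, -0.001], [0.001, 0.001, -1.0]]
wrist_force: [-0.0, 0.1, 0.2]
gripper_width: 0.281
gripper_force: 30.0
```

```bash
python3 d.py .599 -.311 .15 .599 -.311 .0235
```

```text
t 22.65 tcp [0.4647 0.1413 0.1492] yaw -91.97 tilt x,y [-0.0015 -0.0006] F [-0.   0.1  0.2] w 24.4 gf 30.0
delta [ 447.4 -149.7   -0.8]
delta [-1.000e-01 -2.000e-01  1.265e+02]
```

>>> step_arm:
  linear:
    - [30,-10,0]
    - [45,-15,0]
    - [50,-16.7,0]
    - [50,-16.7,0]
    - [50,-16.7,0]
    - [50,-16.7,0]
    - [50,-16.7,0]
    - [50,-16.7,0]
    - [45,-15,0]
    - [27.4,-9.5,0]
  delta_rot:
    - [0,0,0]
    - [0,0,0]
    - [0,0,0]
    - [0,0,0]
    - [0,0,0]
    - [0,0,0]
    - [0,0,0]
    - [0,0,0]
    - [0,0,0]
    - [0,0,0]
  grip: [10,10,10,10,10,10,10,10,10,10]

```text
time_s: 23.9
tcp_pos: [0.5992, -0.3126, 0.1472]
ee_rot: [[-0.036, -0.999, -0.004], [-0.999, 0.036, 0.001], [-0.001, 0.004, -1.0]]
wrist_force: [-0.1, 0.7, 0.3]
gripper_width: 0.275
gripper_force: 30.0
```

>>> step_arm:
  linear:
    - [0,0,0]
    - [0,0,20]
    - [0,0,30]
    - [0,0,30]
    - [0,0,0]
    - [0,0,0]
  delta_rot:
    - [0,0,0]
    - [0,0,0]
    - [0,0,0]
    - [0,0,0]
    - [0,0,0]
    - [0,0,0]
  grip: [10,10,10,10,10,10]

```text
time_s: 24.65
tcp_pos: [0.6004, -0.3103, 0.0707]
ee_rot: [[-0.033, -0.999, 0.001], [-0.999, 0.033, -0.001], [0.001, -0.001, -1.0]]
wrist_force: [-0.1, -0.1, -0.4]
gripper_width: 0.277
gripper_force: 30.0
```

```bash
python3 d.py .599 -.311 .0245;  python3 look.py y1 30 200
```

```text
t 24.65 tcp [ 0.6004 -0.3103  0.0707] yaw -91.89 tilt x,y [ 0.0006 -0.0007] F [-0.1 -0.1 -0.4] w 24.1 gf 30.0
delta [ 0.7  1.4 46.2]
```

View pics/y1.png

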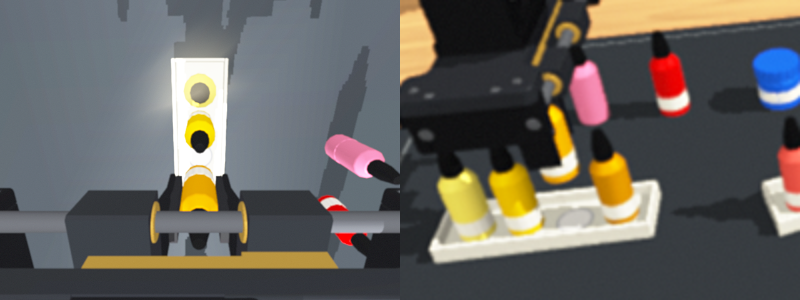

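The yellow bottle is above the ring at crop position (572,218), so I lower and release it.

>>> step_arm:
  linear:
    - [0.5,0.8,20]
    - [0,0,15]
    - [0,0,8]
    - [0,0,3]
    - [0,0,0]
    - [0,0,0]
    - [0,0,0]
  delta_rot:
    - [0,0,0]
    - [0,0,0]
    - [0,0,0]
    - [0,0,0]
    - [0,0,0]
    - [0,0,0]
    - [0,0,0]
  grip: [10,10,10,10,10,10,10]

```text
time_s: 25.62
tcp_pos: [0.5993, -0.3111, 0.0242]
ee_rot: [[-0.034, -0.999, 0.001], [-0.999, 0.034, -0.0], [0.0, -0.001, -1.0]]
wrist_force: [-0.3, -0.1, -0.9]
gripper_width: 0.274
gripper_force: 30.0
```

>>> step_arm:
  linear:
    - [0,0,0]
    - [0,0,0]
    - [0,0,0]
    - [0,0,-10]
    - [0,0,-25]
    - [0,0,-35]
    - [0,0,-35]
    - [0,0,-15]
    - [0,0,0]
    - [0,0,0]
  delta_rot:
    - [0,0,0]
    - [0,0,0]
    - [0,0,0]
    - [0,0,0]
    - [0,0,0]
    - [0,0,0]
    - [0,0,0]
    - [0,0,0]
    - [0,0,0]
    - [0,0,0]
  grip: [45,45,45,45,45,45,45,45,45,45]

```text
time_s: 26.88
tcp_pos: [0.5981, -0.3106, 0.1422]
ee_rot: [[-0.034, -0.999, -0.003], [-0.999, 0.034, 0.001], [-0.001, 0.003, -1.0]]
wrist_force: [-0.5, 0.4, 0.4]
gripper_width: 0.517
gripper_force: 0.0
```

>>> step_arm:
  linear:
    - [0,0,0]
    - [0,0,0]
    - [0,0,0]
  delta_rot:
    - [0,0,-0.13]
    - [0,0,-0.13]
    - [0,0,0]
  grip: [50,50,50]

```text
time_s: 27.25
tcp_pos: [0.5983, -0.3108, 0.142]
ee_rot: [[0.222, -0.975, -0.003], [-0.975, -0.222, 0.001], [-0.002, 0.003, -1.0]]
wrist_force: [0.1, 1.2, 0.4]
gripper_width: 0.571
gripper_force: 0.0
```

```bash
python3 d.py .4621 -.2493 .138 
```

```text
t 27.25 tcp [ 0.5983 -0.3108  0.142 ] yaw -77.15 tilt x,y [-0.0032  0.0011] F [0.1 1.2 0.4] w 49.7 gf 0.0
delta [-90.2 119.1   4.5]
```

>>> step_arm:
  linear:
    - [-22.5,29.7,0]
    - [-22.5,29.7,0]
    - [-22.5,29.7,0]
    - [-22.5,29.5,0]
    - [0,0,4]
    - [0,0,0]
    - [0,0,0]
  delta_rot:
    - [0,0,0]
    - [0,0,0]
    - [0,0,0]
    - [0,0,0]
    - [0,0,0]
    - [0,0,0]
    - [0,0,0]
  grip: [60,60,60,60,60,60,60]

```text
time_s: 28.12
tcp_pos: [0.4642, -0.2502, 0.1397]
ee_rot: [[0.223, -0.975, -0.0], [-0.975, -0.223, -0.0], [0.0, 0.0, -1.0]]
wrist_force: [-0.7, -0.3, 0.5]
gripper_width: 0.688
gripper_force: 0.0
```

```bash
python3 d.py .4621 -.2493 .018;  python3 look.py r1 30 200
```

```text
t 28.12 tcp [ 0.4642 -0.2502  0.1397] yaw -77.09 tilt x,y [-0.0001 -0.0002] F [-0.7 -0.3  0.5] w 59.8 gf 0.0
delta [ -1.4   1.8 121.7]
```

View pics/r1.png

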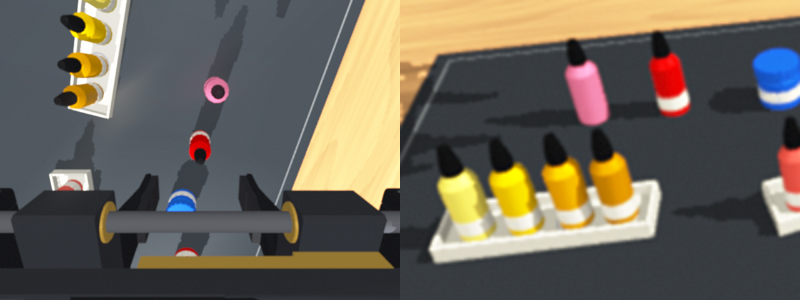

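Yellow is in place. Red at (200,147) is centred between the fingers, so I grasp it.

>>> step_arm:
  linear:
    - [-0.8,1.0,20]
    - [0,0,30]
    - [0,0,30]
    - [0,0,26]
    - [0,0,14]
    - [0,0,0]
    - [0,0,0]
    - [0,0,0]
    - [0,0,0]
    - [0,0,0]
  delta_rot:
    - [0,0,0]
    - [0,0,0]
    - [0,0,0]
    - [0,0,0]
    - [0,0,0]
    - [0,0,0]
    - [0,0,0]
    - [0,0,0]
    - [0,0,0]
    - [0,0,0]
  grip: [60,60,60,60,60,60,60,10,10,10]

```text
time_s: 29.48
tcp_pos: [0.4623, -0.2494, 0.0204]
ee_rot: [[0.224, -0.975, 0.001], [-0.975, -0.224, -0.0], [0.0, -0.001, -1.0]]
wrist_force: [0.0, 0.5, 0.9]
gripper_width: 0.432
gripper_force: 0.0
```

>>> step_arm:
  linear:
    - [0,0,0]
    - [0,0,0]
    - [0,0,0]
    - [0,0,-10]
    - [0,0,-30]
    - [0,0,-35]
    - [0,0,-35]
    - [0,0,-20]
    - [0,0,0]
    - [0,0,0]
  delta_rot:
    - [0,0,0]
    - [0,0,0]
    - [0,0,0]
    - [0,0,0]
    - [0,0,0]
    - [0,0,0]
    - [0,0,0]
    - [0,0,0]
    - [0,0,0]
    - [0,0,0]
  grip: [10,10,10,10,10,10,10,10,10,10]

```text
time_s: 30.72
tcp_pos: [0.4614, -0.2491, 0.1491]
ee_rot: [[0.224, -0.975, -0.001], [-0.975, -0.224, 0.001], [-0.001, 0.001, -1.0]]
wrist_force: [0.7, 0.4, -0.3]
gripper_width: 0.275
gripper_force: 30.0
```

```bash
python3 d.py .607 -.111 .15
```

```text
t 30.73 tcp [ 0.4614 -0.2491  0.1491] yaw -77.08 tilt x,y [-0.0015  0.0008] F [ 0.7  0.4 -0.3] w 23.9 gf 30.0
delta [-102.  -172.8   -1. ]
```

>>> step_arm:
  linear:
    - [-17,-28.8,0]
    - [-17,-28.8,0]
    - [-17,-28.8,0]
    - [-17,-28.8,0]
    - [-17,-28.8,0]
    - [-17,-28.8,0]
    - [0,0,0]
    - [0,0,20]
    - [0,0,30]
    - [0,0,30]
  delta_rot:
    - [0,0,0]
    - [0,0,0]
    - [0,0,0]
    - [0,0,0]
    - [0,0,0]
    - [0,0,0]
    - [0,0,0]
    - [0,0,0]
    - [0,0,0]
    - [0,0,0]
  grip: [10,10,10,10,10,10,10,10,10,10]

```text
time_s: 31.98
tcp_pos: [0.6063, -0.1118, 0.0681]
ee_rot: [[0.223, -0.975, -0.002], [-0.975, -0.223, 0.0], [-0.001, 0.002, -1.0]]
wrist_force: [0.3, 1.0, -0.0]
gripper_width: 0.279
gripper_force: 30.0
```

>>> step_arm:
  linear:
    - [0,0,0]
    - [0,0,0]
  delta_rot:
    - [0,0,0]
    - [0,0,0]
  grip: [10,10]

```text
time_s: 32.22
tcp_pos: [0.608, -0.1117, 0.0706]
ee_rot: [[0.224, -0.975, 0.001], [-0.975, -0.224, -0.0], [0.001, -0.001, -1.0]]
wrist_force: [0.7, 0.7, -0.2]
gripper_width: 0.276
gripper_force: 30.0
```

```bash
python3 d.py .607 -.111 .0245;  python3 look.py r2 160 190
```

```text
t 32.23 tcp [ 0.608  -0.1117  0.0706] yaw -77.05 tilt x,y [ 0.0006 -0.0005] F [ 0.7  0.7 -0.2] w 24.0 gf 30.0
delta [-0.9  0.9 46.1]
```

View pics/r2.png

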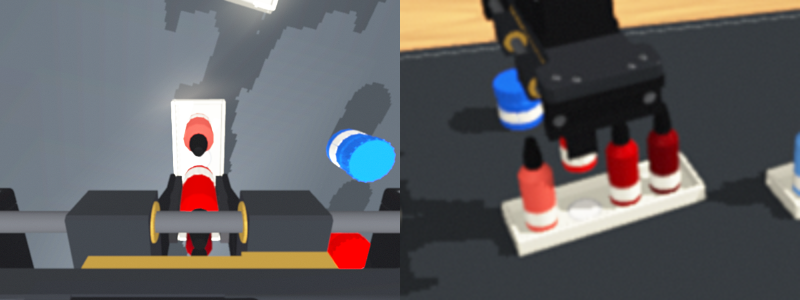

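The red bottle is above its ring at crop position (583,210), so I lower it, release and retreat.

>>> step_arm:
  linear:
    - [-0.6,0.5,20]
    - [0,0,15]
    - [0,0,8]
    - [0,0,3]
    - [0,0,0]
    - [0,0,0]
    - [0,0,0]
  delta_rot:
    - [0,0,0]
    - [0,0,0]
    - [0,0,0]
    - [0,0,0]
    - [0,0,0]
    - [0,0,0]
    - [0,0,0]
  grip: [10,10,10,10,10,10,10]

```text
time_s: 33.2
tcp_pos: [0.6073, -0.1107, 0.0242]
ee_rot: [[0.224, -0.975, 0.001], [-0.975, -0.224, 0.0], [0.0, -0.001, -1.0]]
wrist_force: [0.2, 0.0, -0.2]
gripper_width: 0.28
gripper_force: 30.0
```

>>> step_arm:
  linear:
    - [0,0,0]
    - [0,0,0]
    - [0,0,0]
    - [0,0,-10]
    - [0,0,-25]
    - [0,0,-35]
    - [0,0,-35]
    - [0,0,-35]
    - [0,0,-35]
    - [0,0,0]
  delta_rot:
    - [0,0,0]
    - [0,0,0]
    - [0,0,0]
    - [0,0,0]
    - [0,0,0]
    - [0,0,0]
    - [0,0,0]
    - [0,0,0]
    - [0,0,0]
    - [0,0,0]
  grip: [45,45,45,45,45,45,45,45,45,45]

```text
time_s: 34.45
tcp_pos: [0.609, -0.1109, 0.2036]
ee_rot: [[0.225, -0.974, 0.009], [-0.974, -0.225, -0.0], [0.002, -0.008, -1.0]]
wrist_force: [0.5, -0.4, 0.5]
gripper_width: 0.511
gripper_force: 0.0
```

>>> step_arm:
  linear:
    - [0,0,0]
    - [0,0,0]
    - [0,0,0]
  delta_rot:
    - [0,0,0]
    - [0,0,0]
    - [0,0,0]
  grip: [45,45,45]

```text
time_s: 34.83
tcp_pos: [0.6066, -0.1108, 0.1979]
ee_rot: [[0.224, -0.975, -0.002], [-0.975, -0.224, -0.0], [-0.0, 0.002, -1.0]]
wrist_force: [-0.2, 0.5, 0.7]
gripper_width: 0.518
gripper_force: 0.0
```

```bash
python3 - <<'E'
from h import *
c=capture('scene');save(c,'end')
for n in ['jar_red','jar_blue','rack_red','rack_yellow','rack_green','rack_blue','bottle_red','bottle_yellow','bottle_green','bottle_blue']:
    print(n,[np.round(d['point']).tolist() for d in landmark_of('scene',n)[:2]])
E
```

```text
jar_red [[273.0, 236.0], [493.0, 258.0]]
jar_blue [[223.0, 250.0]]
rack_red [[249.0, 299.0]]
rack_yellow [[120.0, 311.0]]
rack_green [[493.0, 254.0]]
rack_blue [[379.0, 282.0]]
bottle_red [[129.0, 256.0], [249.0, 294.0]]
bottle_yellow [[120.0, 310.0], [415.0, 240.0]]
bottle_green [[492.0, 256.0]]
bottle_blue [[378.0, 278.0]]
```

View pics/end.png

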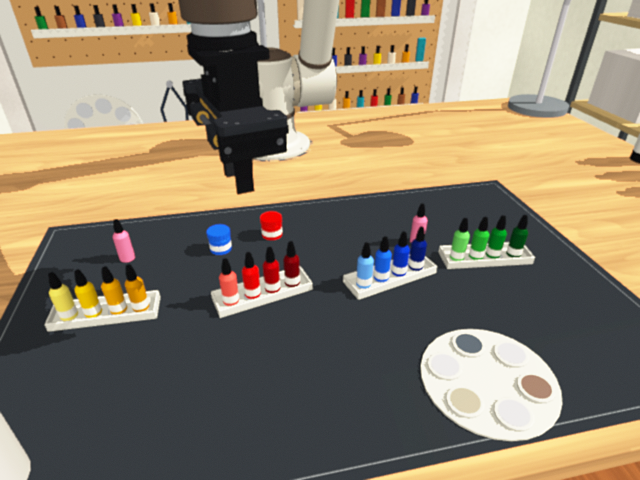

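All four bottles stand upright in their own racks, with red at (250,275), yellow (112,290), blue (382,258) and green (500,238). The racks and jars have not moved, and the robot is touching nothing.

```bash
python3 -c "from station import finish_job; print(finish_job())"
```

```text
the job is handed in; nothing more can be done
None
```

The job is handed in: the four dropper bottles stand upright in their own colour racks, and in the last picture the racks, jars and pink look-alikes are where they started (no verdict was returned).

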